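# Carry a cleaned album medallion on its lifter to the drying stand

### The job

The round brass medallion has just been cleaned and lies loose on the blade of the lifter. Take the lifter by its upright handle, carry the medallion level on the blade to the stand with the round (horseshoe) rim, and lower the blade through the stand's slot until the lifter stands on the table and the medallion is left lying flat in the round seat; then let go. Never touch the medallion with the gripper and do not tip it or let it fall.

Things in the scene. Friction and masses are not known exactly. Their poses are not given: they have to be found in the camera images.
- lifter_handle (a point): Grip point of the loose lifter (0.28 kg): on the axis of its upright dark wooden handle, 90 mm above the lifter's flat underside. Handle 24 mm along x by 14 mm along y, top 114 mm above the underside. x points along the blade to its tip, z up. Handle is near the centre of mass of lifter and load.
- lifter: The lifter: flat steel blade 28 mm wide, 4 mm thick, ending 118 mm ahead (+x) of the handle axis; weighted heel 44 mm wide, 14 mm high, reaching 60 mm behind it (-x). Origin at its flat underside below the handle's axis, axes as lifter_handle; z = 0 when it stands on the table.
- medallion_center (a point): Centre of the loose round brass medallion, 72 mm in diameter, 5 mm thick, 0.07 kg, held on the blade by friction alone, its centre 85 to 95 mm ahead of the handle axis. z up; its yaw means nothing.
- medallion: The same medallion; origin at the centre of its underside, 2.5 mm below medallion_center.
- round_seat (a point): Seat centre of the fixed wooden horseshoe stand, at ledge height, 30 mm above the table. Curved rim 40 mm high, 92 mm inside diameter. Two ledges flank a slot 48 mm wide, open down to the table. x runs along the slot from open mouth to closed back; the blade comes down along this x, handle and heel outside the mouth (-x). The blade passes between the ledges, the medallion does not.
- square_seat (a point): Seat centre of the other fixed wooden stand: same slot, ledges and heights, but a straight square rim (92 mm inside). Not for the round medallion. x from its mouth to its back.
Things that resemble listed ones, but are neither listed nor needed, are in the scene too. What is meant by the medallion is not blue, and is the larger of those in its own colour.

How it is judged:
On the way:
1. the medallion is lifted above rim height, riding on the lifter (height (world z) of medallion_center above 0.042 m and height (world z) of lifter above 0.03 m and contact force between lifter and medallion above 0.1 N), for 0.2 s.
At the end, for the whole second after the job is handed in: The medallion lies flat (within about 6 degrees) and still on the ledges of the round stand, its centre within 14 mm of the seat's centre and its underside 26 to 34 mm above the table; the lifter, let go, stands upright and still on the table (underside lower than 10 mm, within about 7 degrees) (horizontal distance between medallion_center and round_seat below 0.014 m and height (world z) of medallion between 0.026 and 0.034 m and angle between medallion_center's own z axis and vertical below 0.1 rad and linear speed of each of medallion, lifter below 0.02 m/s and height (world z) of lifter below 0.01 m and angle between lifter_handle's own z axis and vertical below 0.12 rad); the robot touches nothing.
It fails at once if the gripper or arm touches the medallion (contact force between any of the fingers, the arm and medallion above 0.5 N).
It fails at once if the medallion is tipped by more than about 20 degrees (angle between medallion_center's own z axis and vertical above 0.35 rad).
It fails at once if the medallion falls off the raised lifter (height (world z) of lifter above 0.03 m and height (world z) of medallion below 0.02 m).
It also fails if it takes over 45 s, if anything falls off the work surface, if the arm or the gripper's body presses on something with over 40 N, if the wrist force passes 120 N, or if a joint passes its speed limit or range.

### The arm

A 6-joint arm with a two-finger parallel gripper is mounted at the origin on a cart in front of the work surface, level with it; the furniture and walls round the work are solid. World frame = base frame: x ahead of the robot, y to its left, z up, the work surface at z = 0. Lengths are in m, angles in rad, forces in N, time in s.
With the tool pointing down it reaches from about 0.35 to 0.775 m from the base axis. Payload 5.5 kg.
Tool frame: the origin (TCP) lies at the very end of the fingers, on their centre line; the grasp point (between the pads) lies 19 mm behind it; x points along the fingers, y is the direction in which the jaws open and shut, and the axes are right-handed (so a half turn about x gives the same grasp; the last joint's range is limited). The gripper opens to 85 mm and grips with 20 to 120 N. Pads are 22 mm wide; open, the fingers measure 114 mm over their backs; the gripper's body (76 mm by 85 mm) begins 54 mm behind the grasp point. The pads swing forward as they close: fully open they stand 13 mm farther back than shut.
Start: joints at [1.123, 0.313, 0.046, 1.304, 0, 1.431], TCP at [0.174, 0.548, 0.231] pointing down, gripper open.
Joint ranges: [-2.76, 2.76], [-0.86, 1.69], [-1.03, 1.26], [-2.2, 2.34], [-1.47, 1.5], [-3.14, 3.14]. Speed limits (rad/s): [2.57, 2.57, 3.14, 3.14, 3.14, 3.14].

### API

Orientations are given as a unit quaternion [w, x, y, z].
In Python, from workcell import env gives the robot as it stands.
- The arm moves only by the tool drive_tool, never from a script. Its argument "plan" is a list that holds one entry, the list of rows, each a list of 7 numbers: the shift along the tool's x, y, z in cm, then the turn, a rotation vector about the tool's x, y, z in degrees, then the opening, from 0 (shut) to 1 (fully open). In form: [[[tx, ty, tz, wx, wy, wz, fingers], ...]]. A call has exactly 5 rows; each row shifts and turns the commanded pose from where the row before left it, along the tool's axes as they then stand; what a row does not reach is not made up. A row lasts 1/12 s, in which the tool goes at most 41.7 mm and 7.16 degrees, less where a joint would pass 70% of its speed; a pose out of reach is approached as far as the arm can. A call with a gripper value outside its range is refused whole. The fingers move at their own pace and stop on an object; "squeeze" is the grip in N (left out, the last holds). Time passes only in rows, so rows that do not move let the fingers close, or fill a call up. It gives the time, the measured TCP pose, the force and the opening at its end, in the units of the state.
- env.get_state(): the state, without advancing time (a new reading comes with each control period).
- env.read_camera(name): name is "scene" or "top" or "wrist"; returns the picture (400x640x3 uint8, red, green, blue); there is no depth.
- env.camera_model(name): a dict with "camera_matrix" (3x3 intrinsics, pixels), "camera_from_world" (4x4, takes a point from world to camera coordinates); the wrist camera has in their place "T_tool_cam" (4x4, takes a point from camera to tool coordinates, whose origin is the TCP and whose axes are the tool frame's). Camera axes: x right, y down, z forward; pixel columns grow to the right and rows downward; lengths in m; the calibration is good to about 2 mm. A picture is of the moment at which its call begins: read the wrist's pose just before it. camera_model takes no time and is no camera call.
- env.hand_in(): hands the job in, once; it reports no verdict.
The state is a dict: "clock": time; "joint_pos": joint angles; "qvel": joint speeds; "tau": joint torques, N m; "tcp_pos": TCP position; "orientation": TCP orientation; "wrist_force": force on the tool from outside, world axes, zero at the start; "ft_torque": the same for the moment, N m; "finger_gap": finger opening in m.
Only numpy, scipy, OpenCV 4.12 (cv2) and the standard library are available. Lean on these libraries where they do the work, as an engineer would, in place of code of your own. Each camera call takes 0.05 s, during which the arm holds its last target.

## Working session

There is one attempt and no reset: what is moved stays moved. The work goes in short steps, Python scripts to look and compute and a tool call to move; the robot and the scene stay as the last step left them, time stands still between calls to the robot, and variables do not carry over. Pictures are saved under pics/ and viewed, and the job is handed in when it is done.

Besides the shell and the picture viewer there is one more tool, called after "Emit:" in YAML: its name, and indented under it one key for each argument. drive_tool: Moves the arm, as the interface text tells. Its arguments: {"type":"object","properties":{"plan":{"type":"array","items":{"type":"array","items":{"type":"array","items":{"type":"number"}}}},"squeeze":{"type":"number"}},"required":["plan"]}

```bash
mkdir -p pics; ls; python3 - <<'E'
from workcell import env
import cv2,numpy as np
s=env.get_state();print(s)
for n in ("scene","top","wrist"):
    im=env.read_camera(n);cv2.imwrite(f"pics/{n}0.png",im[:,:,::-1]);print(n,env.camera_model(n))
E
```

```text
pics
{'clock': 0.0, 'joint_pos': array([ 1.12336953e+00,  3.13989408e-01,  4.49820570e-02,  1.30361124e+00,
       -9.03065249e-06,  1.43122165e+00]), 'qvel': array([ 0.00048977,  0.00070328,  0.00023394, -0.00062398,  0.0006985 ,
       -0.00011714]), 'tau': array([-5.01126215e-04, -4.80626643e+01,  2.98532957e+01,  1.93104520e-02,
       -1.16672736e-04,  4.18715132e-06]), 'tcp_pos': array([0.17400516, 0.5474993 , 0.23041639]), 'orientation': array([ 0.69856286,  0.10779518,  0.69892953, -0.10903046]), 'wrist_force': array([-0.09806783, -0.44017533,  0.90212547]), 'ft_torque': array([ 0.01585788, -0.01613168,  0.00730119]), 'finger_gap': 0.0852545862803871}
scene {'camera_matrix': array([[470.5770917 ,   0.        , 322.4747761 ],
       [  0.        , 470.5770917 , 192.71874376],
       [  0.        ,   0.        ,   1.        ]]), 'camera_from_world': array([[ 0.64902505, -0.76072966,  0.00754172, -0.32798317],
       [-0.40342685, -0.35255899, -0.84436304,  0.32800995],
       [ 0.6449909 ,  0.54497023, -0.53571838,  0.64256597],
       [ 0.        ,  0.        ,  0.        ,  1
[... 388 characters left out ...]
 [ 9.77069529e-02, -1.95151781e-02, -9.95023874e-01,
         1.42349681e+00],
       [ 0.00000000e+00,  0.00000000e+00,  0.00000000e+00,
         1.00000000e+00]])}
wrist {'camera_matrix': array([[329.93473491,   0.        , 322.0482294 ],
       [  0.        , 329.93473491, 202.8174187 ],
       [  0.        ,   0.        ,   1.        ]]), 'T_tool_cam': array([[-1.66986632e-04, -3.01976946e-01,  9.53315213e-01,
        -1.43360740e-01],
       [ 9.99999965e-01, -2.44815127e-04,  9.76152490e-05,
         1.42389237e-03],
       [ 2.03908430e-04,  9.53315197e-01,  3.01976976e-01,
        -7.77813491e-02],
       [ 0.00000000e+00,  0.00000000e+00,  0.00000000e+00,
         1.00000000e+00]])}
```

View pics/scene0.png

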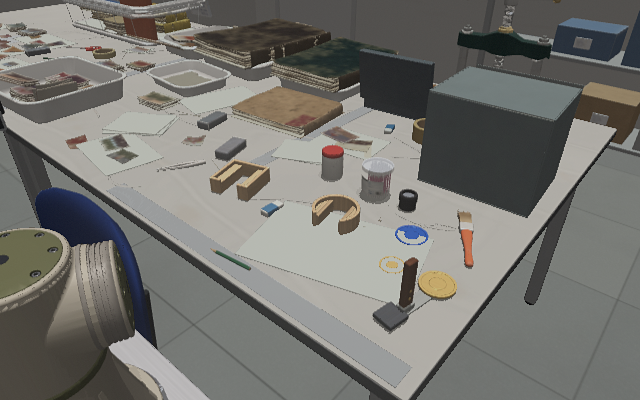

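View pics/top0.png

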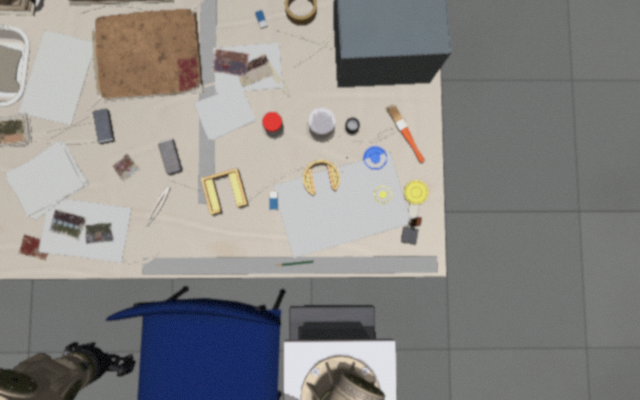

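View pics/wrist0.png

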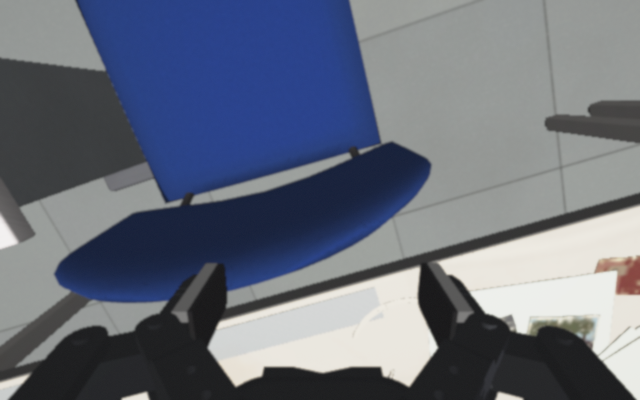

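```bash
cat > h.py <<'E'
import numpy as np, cv2
from workcell import env
from scipy.spatial.transform import Rotation as R
def rot(q): return R.from_quat([q[1],q[2],q[3],q[0]])
def cam(n,s=None):
    m=env.camera_model(n)
    if n=='wrist':
        s=s or env.get_state()
        T=np.eye(4);T[:3,:3]=rot(s['orientation']).as_matrix();T[:3,3]=s['tcp_pos']
        return m['camera_matrix'],np.linalg.inv(T@m['T_tool_cam'])
    return m['camera_matrix'],m['camera_from_world']
def unproj(KE,uv,z):
    K,E=KE;d=E[:3,:3].T@(np.linalg.inv(K)@[uv[0],uv[1],1]);c=-E[:3,:3].T@E[:3,3]
    return c+d*(z-c[2])/d[2]
def proj(KE,p):
    K,E=KE;q=K@(E[:3,:3]@np.asarray(p)+E[:3,3]);return q[:2]/q[2]
E
python3 - <<'E'
import cv2
a=cv2.imread('pics/top0.png');cv2.imwrite('pics/t1.png',cv2.resize(a[140:260,290:450],None,fx=5,fy=5,interpolation=cv2.INTER_CUBIC))
a=cv2.imread('pics/scene0.png');cv2.imwrite('pics/s1.png',cv2.resize(a[180:340,290:490],None,fx=4,fy=4 and 3.75,interpolation=cv2.INTER_CUBIC))
E
```

```text
(no output)
```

View pics/t1.png

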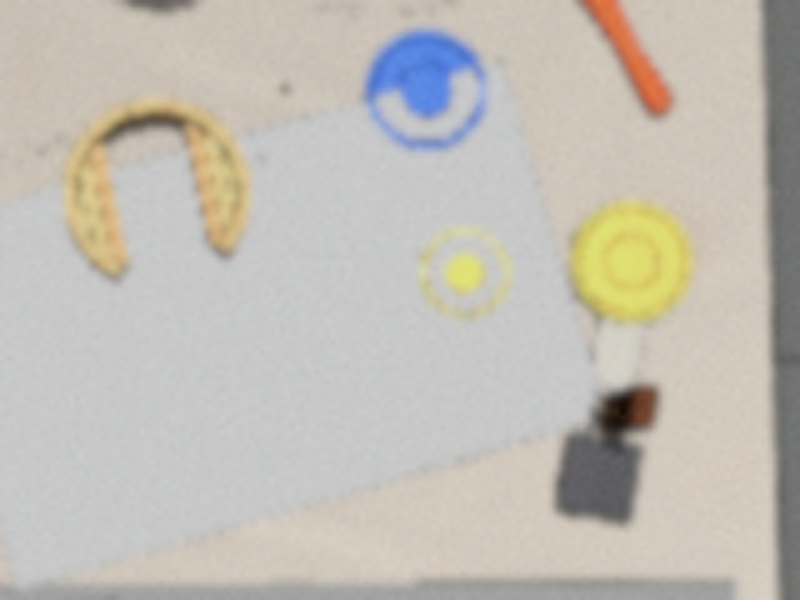

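View pics/s1.png

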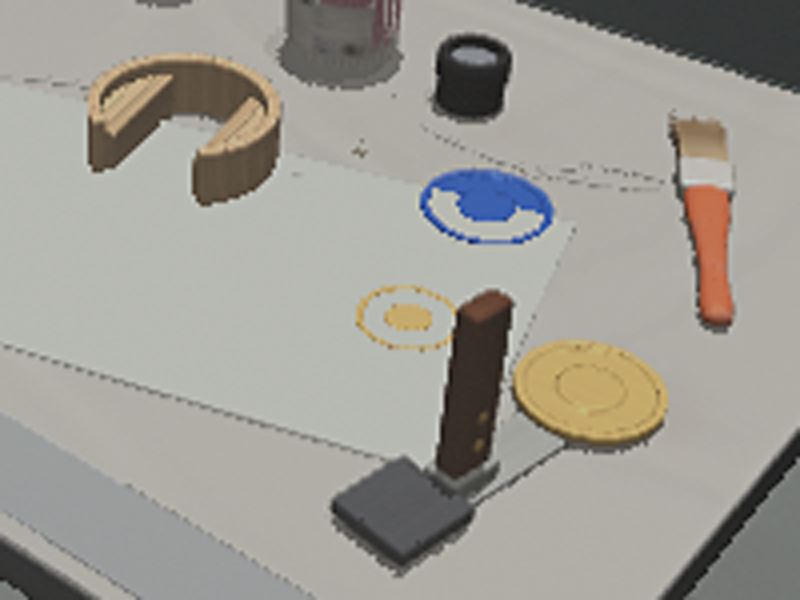

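```bash
python3 - <<'E'
from h import *
KE=cam('top')
def o(u,v): return (290+(u+.5)/5-.5,140+(v+.5)/5-.5)
def P(n,u,v,z): print(n,unproj(KE,o(u,v),z).round(4))
P('med',631,262,.009)
c=[unproj(KE,o(*p),.014) for p in((568,433),(643,445),(632,523),(556,512))]
print('heel',np.round(c,4),np.mean(c,0))
P('handle top',645,408,.114)
P('blade at mouth L',600,325,.004);P('R',643,330,.004)
for n,p in dict(endL=(118,278),endR=(226,256),top=(155,98),left=(64,190),right=(249,190)).items(): P(n,*p,.04)
for n,p in dict(sL0=(104,145),sL1=(126,270),sR0=(188,125),sR1=(213,245)).items(): P(n,*p,.03)
sK=cam('scene')
def so(u,v): return (290+(u+.5)/4-.5,180+(v+.5)/3.75-.5)
print('scene med',unproj(sK,so(590,387),.009))
print('scene handle top',unproj(sK,so(484,305),.114))
E
```

```text
med [ 0.5721 -0.2253  0.009 ]
heel [[ 0.4723 -0.1857  0.014 ]
 [ 0.4653 -0.229   0.014 ]
 [ 0.4204 -0.2217  0.014 ]
 [ 0.4269 -0.1779  0.014 ]] [ 0.44622967 -0.20359995  0.014     ]
handle top [ 0.482 -0.21   0.114]
blade at mouth L [ 0.5356 -0.2074  0.004 ]
R [ 0.5327 -0.2325  0.004 ]
endL [0.56   0.0741 0.04  ]
endR [0.5725 0.0125 0.04  ]
top [0.6636 0.0528 0.04  ]
left [0.6105 0.1048 0.04  ]
right [ 0.6104 -0.0008  0.04  ]
sL0 [0.6379 0.0821 0.03  ]
sL1 [0.5656 0.0695 0.03  ]
sR0 [0.6496 0.0337 0.03  ]
sR1 [0.58   0.0196 0.03  ]
scene med [ 0.57218007 -0.22590724  0.009     ]
scene handle top [ 0.48022247 -0.21139638  0.114     ]
```

```bash
cat >> h.py <<'E'
def plan(xyz,yaw_y,maxd=4.0,maxw=7.0,s=None):
    """target TCP xyz, tool-down with tool y at world yaw yaw_y (deg, mod 180 nearest). prints delta"""
    s=s or env.get_state(); M=rot(s['orientation']).as_matrix()
    y=np.array([np.cos(np.radians(yaw_y)),np.sin(np.radians(yaw_y)),0])
    if y@M[:,1]<0: y=-y
    x=np.array([0,0,-1.]); Rt=np.column_stack([x,y,np.cross(x,y)])
    d=(M.T@(np.asarray(xyz)-s['tcp_pos']))*100
    w=np.degrees(R.from_matrix(M.T@Rt).as_rotvec())
    print('clock',s['clock'],'tcp',s['tcp_pos'].round(4),'ydir',M[:,1].round(3),'xdir',M[:,0].round(4))
    print('shift cm (start axes)',d.round(2),'shift cm (end axes)',(Rt.T@(np.asarray(xyz)-s['tcp_pos'])*100).round(2),'turn',w.round(2),'gap',s['finger_gap'],'F',s['wrist_force'].round(2),'q',s['joint_pos'].round(3))
E
python3 -c "
from h import *
plan([.4815,-.2105,.2],80.3)
plan([.45,.2,.23],80.3)"
```

```text
clock 0.15 tcp [0.1741 0.5477 0.2306] ydir [ 0.303  0.953 -0.001] xdir [-6.0e-04 -1.2e-03 -1.0e+00]
shift cm (start axes) [  3.14 -62.93  52.27] shift cm (end axes) [  3.06 -69.55  43.08] turn [-7.93 -0.01  0.07] gap 0.08522770052268727 F [-0.12 -0.44  0.71] q [ 1.123  0.314  0.045  1.304 -0.     1.431]
clock 0.15 tcp [0.1741 0.5477 0.2306] ydir [ 0.303  0.953 -0.001] xdir [-6.0e-04 -1.2e-03 -1.0e+00]
shift cm (start axes) [  0.09 -24.77  36.83] shift cm (end axes) [  0.06 -29.62  33.06] turn [-7.93 -0.01  0.07] gap 0.08522770052268727 F [-0.12 -0.44  0.71] q [ 1.123  0.314  0.045  1.304 -0.     1.431]
```

Emit:
drive_tool:
  plan:
    - [[0,-1.2,1.5,-1,0,0,1],[0,-2.5,3,-1.5,0,0,1],[0,-2.6,3,-1.5,0,0,1],[0,-2.7,3,-1.5,0,0,1],[0,-2.7,3,-1.5,0,0,0.8]]

```text
clock: 0.57
tcp_pos: [0.2752, 0.399, 0.231]
orientation: [0.704, 0.064, 0.704, -0.065]
wrist_force: [0.8, -0.0, -0.2]
finger_gap: 0.0757
```

Emit:
drive_tool:
  plan:
    - [[0,-2.7,3,-0.9,0,0,0.6],[0,-2.7,3,0,0,0,0.6],[0,-2.8,2.9,0,0,0,0.6],[0,-3,2.7,0,0,0,0.6],[0,-3.3,2.3,0,0,0,0.6]]

```text
clock: 0.98
tcp_pos: [0.3883, 0.2321, 0.2312]
orientation: [0.705, 0.06, 0.704, -0.06]
wrist_force: [0.9, -0.2, 1.3]
finger_gap: 0.0512
```

```bash
python3 -c "
from h import *
plan([.4815,-.2105,.2],80.3)"
```

```text
clock 0.9833 tcp [0.3883 0.2321 0.2312] ydir [0.169 0.986 0.   ] xdir [ 6.e-04  3.e-04 -1.e+00]
shift cm (start axes) [  3.11 -42.05  16.67] shift cm (end axes) [  3.12 -42.06  16.64] turn [-0.03  0.03 -0.02] gap 0.05116489003002581 F [ 0.87 -0.21  1.27] q [ 0.361  0.076 -0.25   1.244  0.     0.531]
```

Emit:
drive_tool:
  plan:
    - [[0,-3.7,1.5,0,0,0,0.6],[0,-3.8,1.5,0,0,0,0.6],[0,-3.8,1.5,0,0,0,0.6],[0,-3.8,1.5,0,0,0,0.6],[0,-3.8,1.5,0,0,0,0.6]]

```text
clock: 1.4
tcp_pos: [0.4288, 0.0329, 0.2313]
orientation: [0.705, 0.06, 0.705, -0.06]
wrist_force: [1.7, 1.3, 0.2]
finger_gap: 0.051
```

Emit:
drive_tool:
  plan:
    - [[0,-3.8,1.5,0,0,0,0.6],[0,-3.8,1.5,0,0,0,0.6],[0,-3.8,1.5,0,0,0,0.6],[0,-3.8,1.5,0,0,0,0.6],[0,-2.5,0.5,0,0,0,0.6]]

```text
clock: 1.82
tcp_pos: [0.464, -0.1545, 0.2309]
orientation: [0.705, 0.061, 0.704, -0.061]
wrist_force: [0.2, 0.5, 0.4]
finger_gap: 0.0517
```

Emit:
drive_tool:
  plan:
    - [[0,0,0,0,0,0,0.6],[0,0,0,0,0,0,0.6],[0,0,0,0,0,0,0.6],[0,0,0,0,0,0,0.6],[0,0,0,0,0,0,0.6]]

```text
clock: 2.23
tcp_pos: [0.463, -0.1494, 0.2314]
orientation: [0.705, 0.059, 0.705, -0.059]
wrist_force: [-0.7, -0.5, 0.3]
finger_gap: 0.0513
```

```bash
python3 -c "
from h import *
plan([.4815,-.2105,.2],80.3)
s=env.get_state();im=env.read_camera('wrist')[:,:,::-1].copy();KE=cam('wrist',s)
cv2.imwrite('pics/w1.png',im)
for p in([.4815,-.2105,.114],[.572,-.2256,.009],[.4462,-.2036,.014]): print(proj(KE,p).round(1))
"
```

```text
clock 2.2333 tcp [ 0.463  -0.1494  0.2314] ydir [0.167 0.986 0.   ] xdir [ 0.e+00  3.e-04 -1.e+00]
shift cm (start axes) [ 3.14 -5.72  2.84] shift cm (end axes) [ 3.14 -5.71  2.85] turn [ 0.07 -0.   -0.02] gap 0.051252539279683346 F [-0.68 -0.51  0.27] q [-0.477  0.142 -0.174  1.255  0.    -0.309]
[253.  229.1]
[274.8 265.9]
[269.8 164.7]
```

View pics/w1.png

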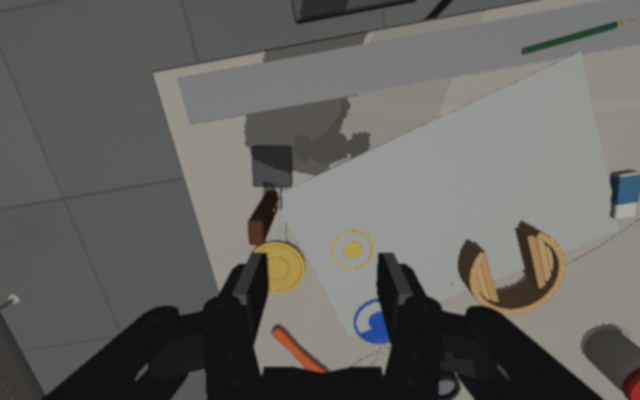

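Emit:
drive_tool:
  plan:
    - [[0.5,-1.5,0.8,0,0,0,0.6],[0.5,-1.9,1,0,0,0,0.6],[0,-1.6,0.7,0,0,0,0.6],[0,-0.5,0.3,0,0,0,0.6],[0,0,0,0,0,0,0.6]]

```text
clock: 2.7
tcp_pos: [0.482, -0.2111, 0.221]
orientation: [0.705, 0.061, 0.704, -0.061]
wrist_force: [0.8, -0.7, 0.3]
finger_gap: 0.0515
```

Emit:
drive_tool:
  plan:
    - [[0,0,0,0,0,0,0.6],[0,0,0,0,0,0,0.6],[0,0,0,0,0,0,0.6],[0,0,0,0,0,0,0.6],[0,0,0,0,0,0,0.6]]

```text
clock: 3.12
tcp_pos: [0.4814, -0.2091, 0.2215]
orientation: [0.705, 0.06, 0.704, -0.06]
wrist_force: [-0.3, 0.3, 0.1]
finger_gap: 0.0517
```

```bash
python3 -c "
from h import *
plan([.4815,-.2105,.071],80.3)
s=env.get_state();im=env.read_camera('wrist')[:,:,::-1].copy();KE=cam('wrist',s)
a=im[100:300,220:420]
cv2.imwrite('pics/w2.png',cv2.resize(a,None,fx=3,fy=3,interpolation=cv2.INTER_CUBIC))
np.save('s2.npy',s,allow_pickle=True)
for p in([.4815,-.2105,.114],[.4815,-.2105,.018],[.572,-.2256,.009],[.4462,-.2036,.014]): print(((proj(KE,p)-[220,100])*3+1).round(1))
"
```

```text
clock 3.1167 tcp [ 0.4814 -0.2091  0.2215] ydir [0.168 0.986 0.   ] xdir [ 3.e-04 -0.e+00 -1.e+00]
shift cm (start axes) [15.05 -0.14  0.03] shift cm (end axes) [15.05 -0.13  0.04] turn [ 0.    0.01 -0.  ] gap 0.05165502315389407 F [-0.29  0.32  0.09] q [-0.563  0.219 -0.104  1.248  0.    -0.394]
[296.4 303.8]
[299.1 224.2]
[300.8 446.9]
[301.3 121.3]
```

View pics/w2.png

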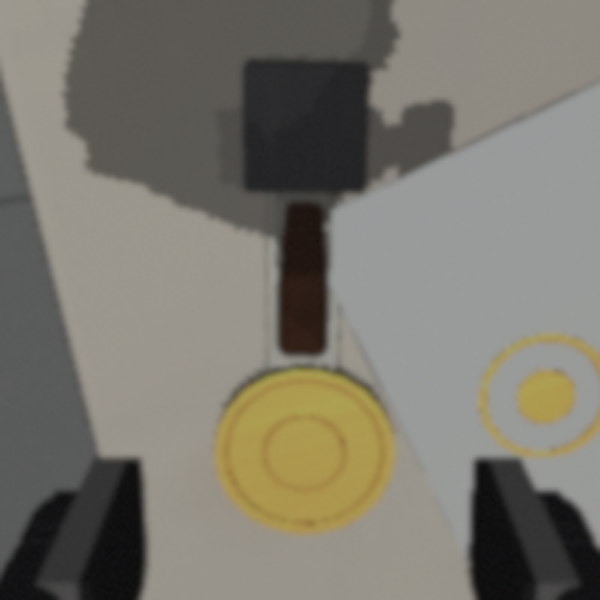

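Emit:
drive_tool:
  plan:
    - [[2,-0.1,0.15,0,0,0,0.6],[3.5,0,0,0,0,0,0.6],[3.5,0,0,0,0,0,0.6],[3,0,0,0,0,0,0.6],[2,0,0,0,0,0,0.6]]

```text
clock: 3.58
tcp_pos: [0.4813, -0.2097, 0.0785]
orientation: [0.704, 0.06, 0.706, -0.059]
wrist_force: [-0.3, 0.6, -0.3]
finger_gap: 0.0512
```

Emit:
drive_tool:
  plan:
    - [[1,0,0,0,0,0,0.6],[0,0,0,0,0,0,0.6],[0,0,0,0,0,0,0.6],[0,0,0,0,0,0,0.5],[0,0,0,0,0,0,0.4]]

```text
clock: 4.0
tcp_pos: [0.4841, -0.2116, 0.0731]
orientation: [0.706, 0.059, 0.703, -0.06]
wrist_force: [0.1, 0.9, -0.0]
finger_gap: 0.0345
```

```bash
python3 -c "
from h import *
plan([.483,-.2105,.071],80.3)
s=env.get_state()
for n in ('wrist','scene'):
  im=env.read_camera(n)[:,:,::-1].copy()
  a=im[100:400,170:470] if n=='wrist' else im[180:330,330:530]
  cv2.imwrite('pics/%s3.png'%n,cv2.resize(a,None,fx=2 if n=='wrist' else 4,fy=2 if n=='wrist' else 4,interpolation=cv2.INTER_CUBIC))
"
```

```text
clock 4.0 tcp [ 0.4841 -0.2116  0.0731] ydir [ 0.169  0.986 -0.001] xdir [ 0.0029 -0.0017 -1.    ]
shift cm (start axes) [ 0.21  0.09 -0.13] shift cm (end axes) [ 0.21  0.09 -0.13] turn [-0.03  0.18  0.07] gap 0.03445707448227239 F [ 0.1   0.92 -0.03] q [-0.564  0.325 -0.346  0.897  0.    -0.394]
```

View pics/wrist3.png

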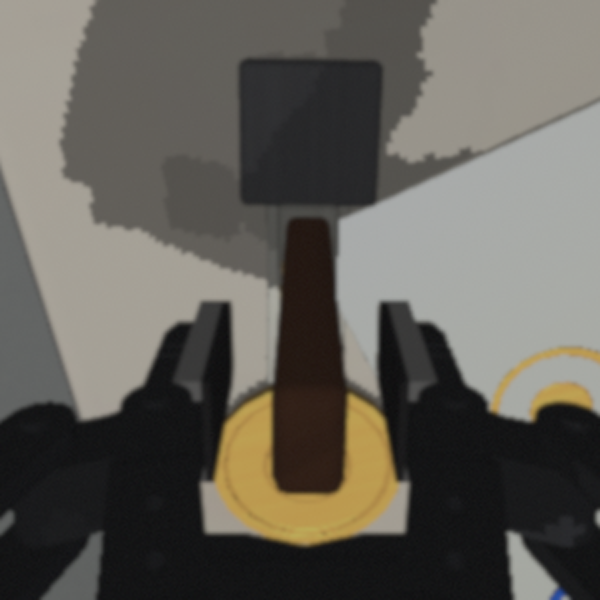

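View pics/scene3.png

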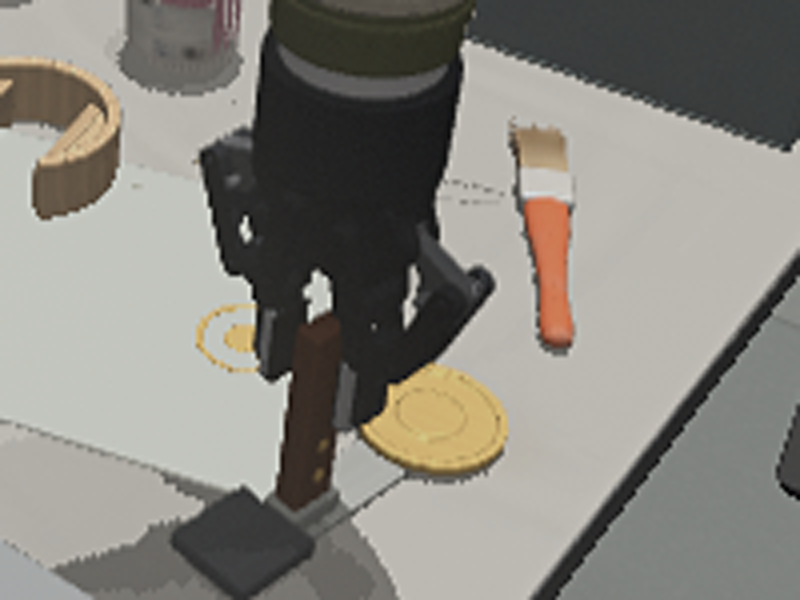

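Emit:
drive_tool:
  plan:
    - [[0.1,0,-0.1,0,0,0,0.35],[0,0,0,0,0,0,0.3],[0,0,0,0,0,0,0.25],[0,0,0,0,0,0,0.2],[0,0,0,0,0,0,0.15]]
  squeeze: 60

```text
clock: 4.52
tcp_pos: [0.4818, -0.2106, 0.0704]
orientation: [0.705, 0.06, 0.704, -0.06]
wrist_force: [-0.0, 0.7, 2.9]
finger_gap: 0.0134
```

Emit:
drive_tool:
  plan:
    - [[0,0,0,0,0,0,0.1],[0,0,0,0,0,0,0.05],[0,0,0,0,0,0,0],[0,0,0,0,0,0,0],[0,0,0,0,0,0,0]]

```text
clock: 4.93
tcp_pos: [0.4818, -0.2106, 0.0704]
orientation: [0.705, 0.06, 0.704, -0.06]
wrist_force: [-1.3, 0.7, 3.7]
finger_gap: 0.0133
```

Emit:
drive_tool:
  plan:
    - [[-0.1,0,0,0,0,0,0],[-0.2,0,0,0,0,0,0],[-0.3,0,0,0,0,0,0],[-0.4,0,0,0,0,0,0],[-0.5,0,0,0,0,0,0]]

```text
clock: 5.35
tcp_pos: [0.4814, -0.2105, 0.0851]
orientation: [0.704, 0.06, 0.705, -0.06]
wrist_force: [0.1, -0.7, -3.5]
finger_gap: 0.0133
```

```bash
python3 -c "
from h import *
plan([.483,-.2105,.15],80.3)
s=env.get_state();print(s['ft_torque'])
for n in ('wrist','scene'):
  im=env.read_camera(n)[:,:,::-1].copy()
  a=im[100:400,170:470] if n=='wrist' else im[180:330,330:530]
  cv2.imwrite('pics/%s4.png'%n,cv2.resize(a,None,fx=2 if n=='wrist' else 4,fy=2 if n=='wrist' else 4,interpolation=cv2.INTER_CUBIC))
"
```

```text
clock 5.35 tcp [ 0.4814 -0.2105  0.0851] ydir [0.169 0.986 0.   ] xdir [-1.e-03  7.e-04 -1.e+00]
shift cm (start axes) [-6.49  0.03  0.15] shift cm (end axes) [-6.49  0.02  0.16] turn [-0.04 -0.07 -0.03] gap 0.013269533767221661 F [ 0.13 -0.72 -3.54] q [-0.565  0.311 -0.332  0.929  0.    -0.395]
[0.04803219 0.04702013 0.02302628]
```

View pics/wrist4.png

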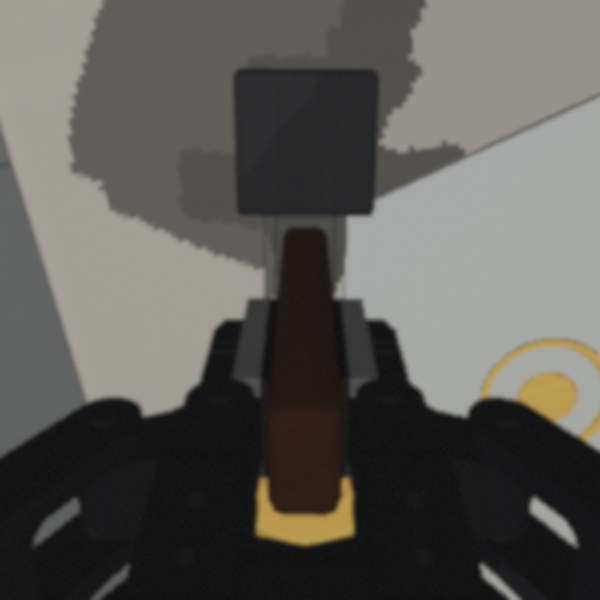

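View pics/scene4.png

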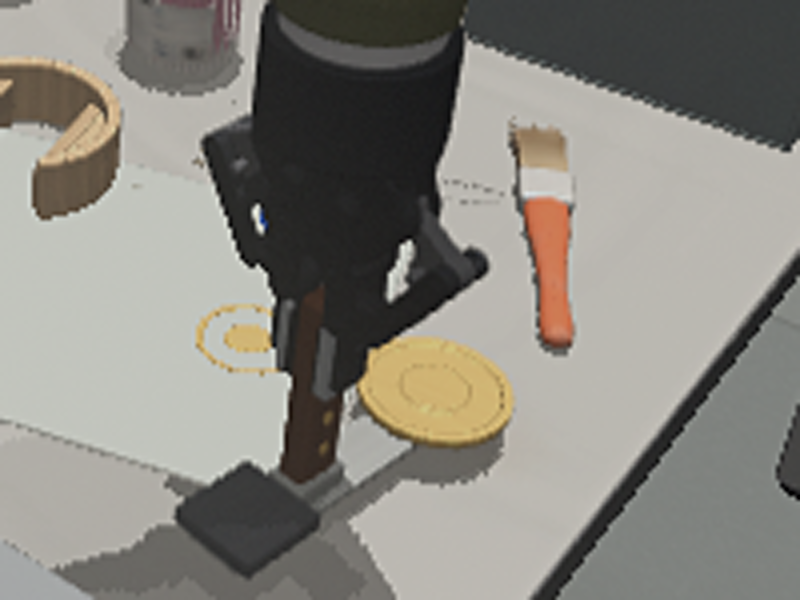

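Emit:
drive_tool:
  plan:
    - [[-0.5,0,0,0,0,0,0],[-0.7,0,0,0,0,0,0],[-0.9,0,0,0,0,0,0],[-1,0,0,0,0,0,0],[-1,0,0,0,0,0,0]]

```text
clock: 5.87
tcp_pos: [0.4819, -0.2108, 0.1276]
orientation: [0.705, 0.06, 0.704, -0.06]
wrist_force: [0.3, -0.9, -3.2]
finger_gap: 0.0135
```

Emit:
drive_tool:
  plan:
    - [[-0.8,0,0,0,0,0,0],[-0.6,0,0,0,0,0,0],[-0.4,0,0,0,0,0,0],[-0.2,0,0,0,0,0,0],[0,0,0,0,0,0,0]]

```text
clock: 6.28
tcp_pos: [0.482, -0.2108, 0.1467]
orientation: [0.705, 0.06, 0.704, -0.06]
wrist_force: [0.3, 0.4, -3.5]
finger_gap: 0.0132
```

```bash
python3 -c "
from h import *
plan([.5203,.0348,.15],100.8)
"
```

```text
clock 6.2833 tcp [ 0.482  -0.2108  0.1467] ydir [ 0.169  0.986 -0.   ] xdir [ 6.e-04 -3.e-04 -1.e+00]
shift cm (start axes) [-0.33 24.85 -0.37] shift cm (end axes) [-0.33 23.4   8.37] turn [-2.054e+01  3.000e-02  2.000e-02] gap 0.013217330269392306 F [ 0.27  0.35 -3.54] q [-0.565  0.26  -0.238  1.072  0.    -0.395]
```

Emit:
drive_tool:
  plan:
    - [[0,0.2,0,0,0,0,0],[0,0.5,0,-0.3,0,0,0],[0,0.8,0,-0.6,0,0,0],[0,1.1,0,-1,0,0,0],[0,1.4,0,-1.3,0,0,0]]

```text
clock: 6.7
tcp_pos: [0.4878, -0.1702, 0.1459]
orientation: [0.706, 0.04, 0.706, -0.04]
wrist_force: [-0.6, 0.3, -2.9]
finger_gap: 0.0134
```

Emit:
drive_tool:
  plan:
    - [[0,1.5,0.1,-1.5,0,0,0],[0,1.5,0.1,-1.5,0,0,0],[0,1.5,0.2,-1.5,0,0,0],[0,1.5,0.2,-1.5,0,0,0],[0,1.5,0.3,-1.5,0,0,0]]

```text
clock: 7.12
tcp_pos: [0.5012, -0.0948, 0.1461]
orientation: [0.707, -0.007, 0.707, 0.007]
wrist_force: [-0.0, 0.2, -3.6]
finger_gap: 0.0132
```

Emit:
drive_tool:
  plan:
    - [[0,1.5,0.3,-1.5,0,0,0],[0,1.5,0.4,-1.5,0,0,0],[0,1.5,0.4,-1.4,0,0,0],[0,1.5,0.5,-1.2,0,0,0],[0,1.5,0.5,-1,0,0,0]]

```text
clock: 7.53
tcp_pos: [0.5171, -0.0185, 0.1461]
orientation: [0.705, -0.047, 0.706, 0.048]
wrist_force: [-0.2, -0.1, -3.7]
finger_gap: 0.013
```

Emit:
drive_tool:
  plan:
    - [[0,1.3,0.5,-0.8,0,0,0],[0,1,0.4,-0.6,0,0,0],[0,0.7,0.2,-0.4,0,0,0],[0,0.4,0.1,-0.2,0,0,0],[0,0.2,0,-0.1,0,0,0]]

```text
clock: 7.95
tcp_pos: [0.5239, 0.0176, 0.1462]
orientation: [0.704, -0.06, 0.705, 0.06]
wrist_force: [-0.5, -0.4, -4.0]
finger_gap: 0.0131
```

Emit:
drive_tool:
  plan:
    - [[0,0,0,0,0,0,0],[0,0,0,0,0,0,0],[0,0,0,0,0,0,0],[0,0,0,0,0,0,0],[0,0,0,0,0,0,0]]

```text
clock: 8.37
tcp_pos: [0.524, 0.0164, 0.1463]
orientation: [0.705, -0.059, 0.705, 0.059]
wrist_force: [-0.1, -0.0, -3.2]
finger_gap: 0.0132
```

```bash
python3 -c "
from h import *
plan([.5203,.0348,.15],100.8)
s=env.get_state();np.save('s5.npy',s,allow_pickle=True)
for n in ('wrist','scene','top'):
  im=env.read_camera(n)[:,:,::-1].copy();cv2.imwrite('pics/%s5f.png'%n,im)
  a,f={'wrist':(im[100:400,170:470],2),'scene':(im[160:310,290:490],4),'top':(im[140:240,270:400],6)}[n]
  cv2.imwrite('pics/%s5.png'%n,cv2.resize(a,None,fx=f,fy=f,interpolation=cv2.INTER_CUBIC))
"
```

```text
clock 8.3667 tcp [0.524  0.0164 0.1463] ydir [-0.167  0.986  0.   ] xdir [ 0.  0. -1.]
shift cm (start axes) [-0.37  1.88 -0.06] shift cm (end axes) [-0.37  1.88 -0.02] turn [-1.18  0.   -0.  ] gap 0.01322704181478251 F [-0.06 -0.03 -3.22] q [-0.122  0.258 -0.243  1.071  0.    -0.29 ]
```

View pics/wrist5.png

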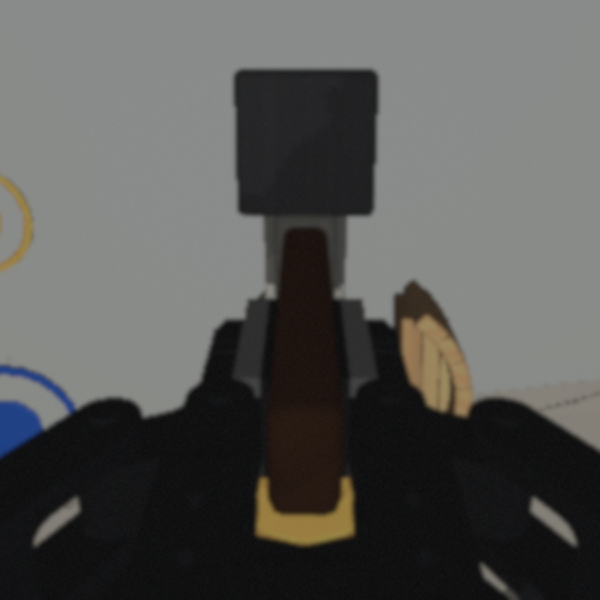

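View pics/scene5.png

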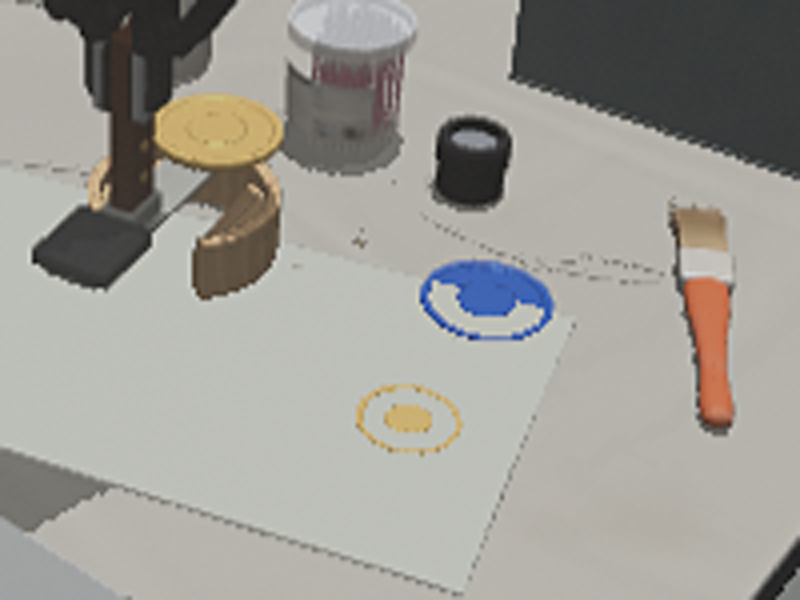

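View pics/top5.png

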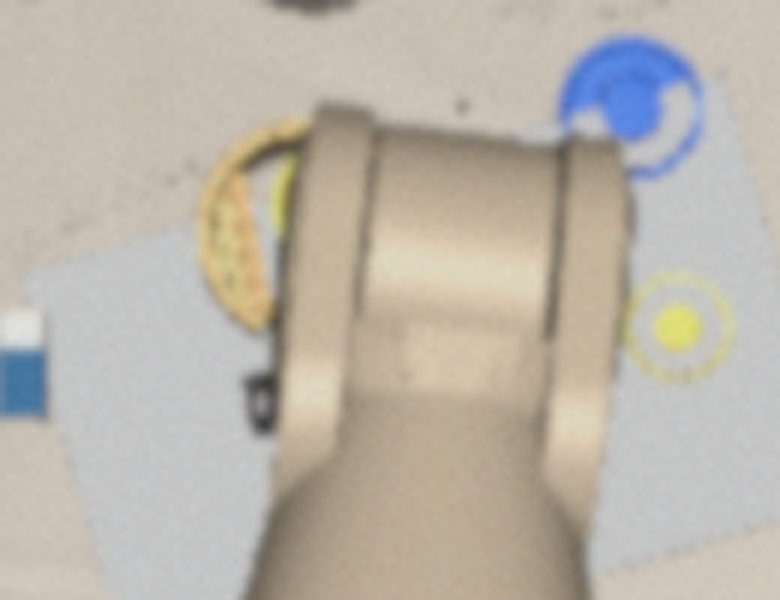

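```bash
python3 -c "
from h import *
sK=cam('scene');tK=cam('top')
m=unproj(sK,(290+218.5/4-.5,160+129.5/4-.5),.0849);print(m)
s=env.get_state();d=m-s['tcp_pos'];print('ahead',np.hypot(d[0],d[1]),'yaw',np.degrees(np.arctan2(d[1],d[0])))
c=np.array([.6105,.052]);y=np.radians(10.8);ex=np.array([np.cos(y),np.sin(y)]);ey=np.array([-ex[1],ex[0]])
for n,KE,img,(u0,v0,w,h),f in(('scene',sK,'pics/scene0.png',(300,180,75,60),8),('top',tK,'pics/top0.png',(295,150,55,55),10)):
  a=cv2.resize(cv2.imread(img)[v0:v0+h,u0:u0+w],None,fx=f,fy=f,interpolation=cv2.INTER_CUBIC)
  def L(p,z): q=proj(KE,[*p,z]);return ((q-[u0,v0]+.5)*f-.5)
  def poly(ps,z,col): cv2.polylines(a,[np.array([L(p,z) for p in ps]).round().astype(np.int32)],False,col,1)
  for r,col in((.046,(0,0,255)),(.053,(255,0,0))):
    poly([c+r*(np.cos(t)*ex+np.sin(t)*ey) for t in np.radians(np.arange(-120,121,5))],.04,col)
  for sg in(-1,1): poly([c-.046*ex+sg*.024*ey,c+.046*ex+sg*.024*ey],.03,(0,255,0))
  cv2.imwrite('pics/ov_%s.png'%n,a)
"
```

```text
[0.61253594 0.03125596 0.0849    ]
ahead 0.08971140590014959 yaw 9.396839314072487
```

View pics/ov_scene.png

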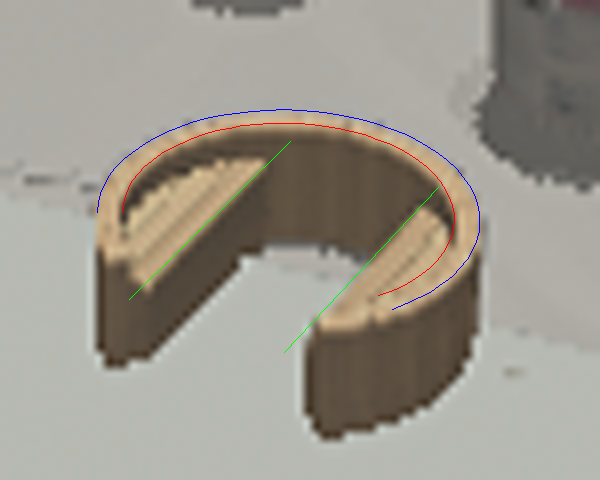

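View pics/ov_top.png

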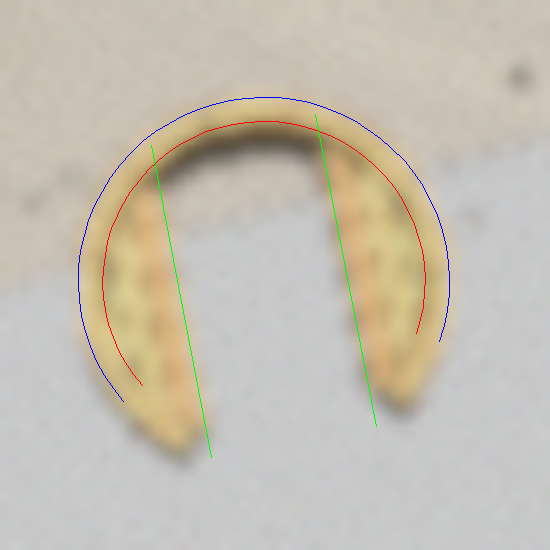

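Emit:
drive_tool:
  plan:
    - [[0,0.2,0,-0.2,0,0,0],[0,0.4,0.1,-0.3,0,0,0],[0,0.6,0,-0.3,0,0,0],[0,0.5,0,-0.2,0,0,0],[0,0.2,0,0,0,0,0]]

```text
clock: 8.93
tcp_pos: [0.5213, 0.0368, 0.1463]
orientation: [0.704, -0.066, 0.704, 0.066]
wrist_force: [0.3, -0.8, -3.4]
finger_gap: 0.0134
```

Emit:
drive_tool:
  plan:
    - [[0,0,0,0,0,0,0],[0,0,0,0,0,0,0],[0,0,0,0,0,0,0],[0.2,0,0,0,0,0,0],[0.4,0,0,0,0,0,0]]

```text
clock: 9.35
tcp_pos: [0.5221, 0.0356, 0.1406]
orientation: [0.704, -0.066, 0.704, 0.066]
wrist_force: [-0.3, 0.7, -3.0]
finger_gap: 0.0133
```

Emit:
drive_tool:
  plan:
    - [[0.5,0,0,0,0,0,0],[0.6,0,0,0,0,0,0],[0.6,0,0,0,0,0,0],[0.4,0,0,0,0,0,0],[0.2,0,0,0,0,0,0]]

```text
clock: 9.77
tcp_pos: [0.5209, 0.0358, 0.1161]
orientation: [0.703, -0.066, 0.705, 0.066]
wrist_force: [-1.1, -0.4, -3.6]
finger_gap: 0.0132
```

```bash
python3 -c "
from h import *
plan([.5214,.0353,.12],100.6)
for n in ('scene',):
  im=env.read_camera(n)[:,:,::-1].copy();cv2.imwrite('pics/%s6f.png'%n,im)
  a,f={'scene':(im[160:260,290:400],7)}[n]
  cv2.imwrite('pics/%s6.png'%n,cv2.resize(a,None,fx=f,fy=f,interpolation=cv2.INTER_CUBIC))
"
```

```text
clock 9.7667 tcp [0.5209 0.0358 0.1161] ydir [-0.185  0.983  0.001] xdir [-1.7e-03  2.0e-04 -1.0e+00]
shift cm (start axes) [-0.39 -0.05  0.04] shift cm (end axes) [-0.39 -0.05  0.04] turn [ 0.06 -0.09 -0.03] gap 0.013239614291570966 F [-1.05 -0.44 -3.6 ] q [-0.085  0.278 -0.294  1.     0.    -0.271]
```

View pics/scene6.png

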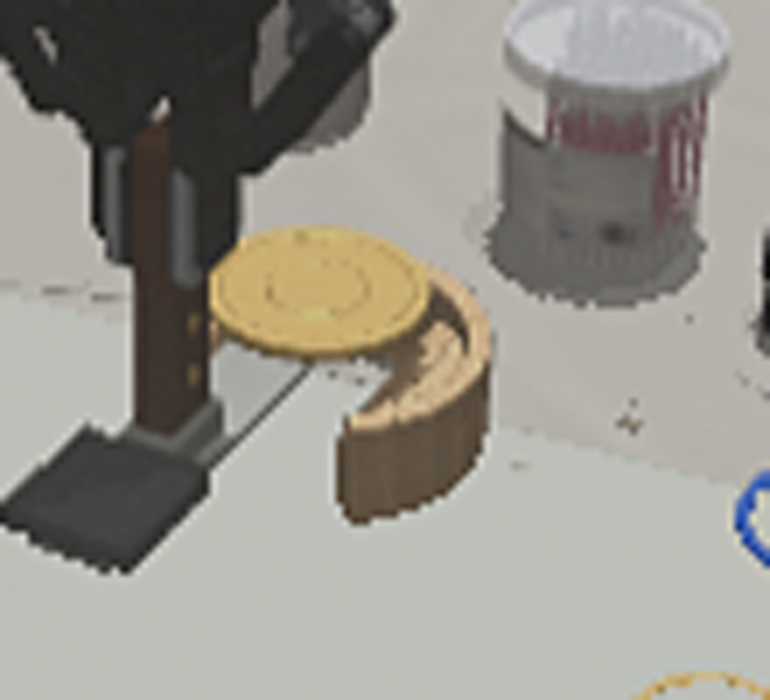

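```bash
python3 -c "
from h import *
print(unproj(cam('scene'),(335.1,200.86),.0547))
s=env.get_state();print(s['tcp_pos'])"
```

```text
[0.60862261 0.05217683 0.0547    ]
[0.520948   0.03577882 0.11613156]
```

Emit:
drive_tool:
  plan:
    - [[0.2,0,0.1,0,0,0,0],[0.3,0,0.05,0,0,0,0],[0.4,0,0,0,0,0,0],[0.4,0,0,0,0,0,0],[0.4,0,0,0,0,0,0]]

```text
clock: 10.23
tcp_pos: [0.5231, 0.0361, 0.0999]
orientation: [0.704, -0.066, 0.704, 0.066]
wrist_force: [-1.0, 0.1, -4.1]
finger_gap: 0.0131
```

Emit:
drive_tool:
  plan:
    - [[0.3,0,0,0,0,0,0],[0.3,0,0,0,0,0,0],[0.3,0,0,0,0,0,0],[0.2,0,0,0,0,0,0],[0.1,0,0,0,0,0,0]]

```text
clock: 10.65
tcp_pos: [0.523, 0.0361, 0.088]
orientation: [0.704, -0.066, 0.704, 0.066]
wrist_force: [0.2, -0.4, -2.9]
finger_gap: 0.0129
```

```bash
python3 -c "
from h import *
plan([.522,.0355,.071],100.6)
for n in ('scene',):
  im=env.read_camera(n)[:,:,::-1].copy();cv2.imwrite('pics/%s7f.png'%n,im)
  a,f={'scene':(im[160:260,290:400],7)}[n]
  cv2.imwrite('pics/%s7.png'%n,cv2.resize(a,None,fx=f,fy=f,interpolation=cv2.INTER_CUBIC))
"
```

```text
clock 10.65 tcp [0.523  0.0361 0.088 ] ydir [-0.185  0.983  0.   ] xdir [-1.e-04  1.e-04 -1.e+00]
shift cm (start axes) [ 1.7  -0.04 -0.11] shift cm (end axes) [ 1.7  -0.04 -0.11] turn [ 0.06 -0.01 -0.01] gap 0.012941588598257397 F [ 0.21 -0.43 -2.94] q [-0.084  0.306 -0.332  0.934  0.    -0.271]
```

View pics/scene7.png

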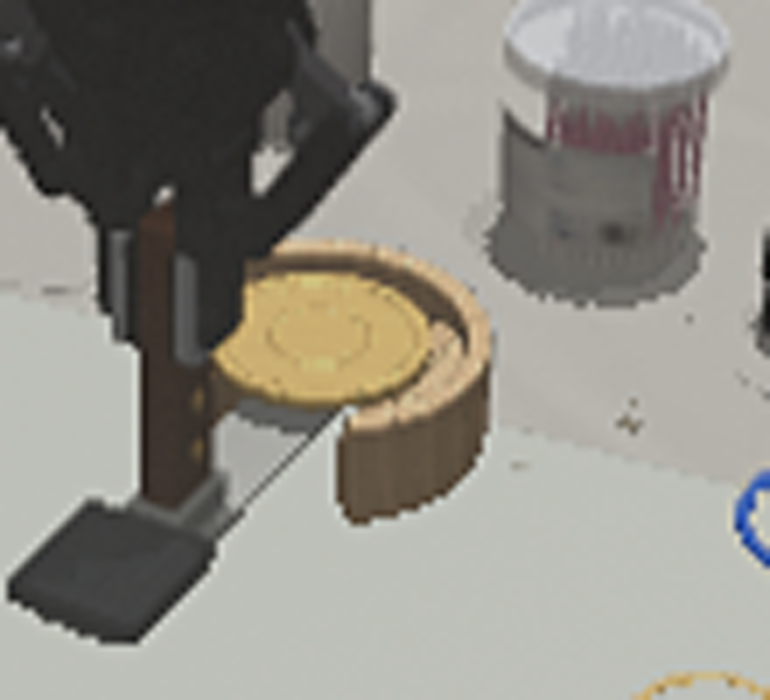

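Emit:
drive_tool:
  plan:
    - [[0.3,0,0,0,0,0,0],[0.3,0,0,0,0,0,0],[0.3,0,0,0,0,0,0],[0.2,0,0,0,0,0,0],[0.2,0,0,0,0,0,0]]

```text
clock: 11.12
tcp_pos: [0.523, 0.0361, 0.075]
orientation: [0.704, -0.066, 0.704, 0.066]
wrist_force: [-1.0, 0.1, -2.8]
finger_gap: 0.013
```

Emit:
drive_tool:
  plan:
    - [[0.1,0,0,0,0,0,0],[0.1,0,0,0,0,0,0],[0.1,0,0,0,0,0,0],[0,0,0,0,0,0,0],[0,0,0,0,0,0,0]]

```text
clock: 11.53
tcp_pos: [0.5231, 0.036, 0.0723]
orientation: [0.704, -0.066, 0.704, 0.066]
wrist_force: [-1.0, -0.6, -2.7]
finger_gap: 0.0136
```

```bash
python3 -c "
from h import *
plan([.522,.0355,.0704],100.6)"
```

```text
clock 11.5333 tcp [0.5231 0.036  0.0723] ydir [-0.185  0.983  0.   ] xdir [ 0.e+00  1.e-04 -1.e+00]
shift cm (start axes) [ 0.19 -0.03 -0.12] shift cm (end axes) [ 0.19 -0.03 -0.12] turn [ 0.06  0.   -0.  ] gap 0.013568574041054639 F [-1.03 -0.59 -2.75] q [-0.084  0.321 -0.353  0.897  0.    -0.271]
```

Emit:
drive_tool:
  plan:
    - [[0.1,0,0,0,0,0,0],[0.05,0,0,0,0,0,0],[0.05,0,0,0,0,0,0],[0,0,0,0,0,0,0],[0,0,0,0,0,0,0]]

```text
clock: 11.95
tcp_pos: [0.5232, 0.0361, 0.0705]
orientation: [0.704, -0.066, 0.704, 0.066]
wrist_force: [-0.5, 0.4, -1.8]
finger_gap: 0.0132
```

Emit:
drive_tool:
  plan:
    - [[0.05,0,0,0,0,0,0],[0,0,0,0,0,0,0],[0,0,0,0,0,0,0.2],[0,0,0,0,0,0,0.25],[0,0,0,0,0,0,0.3]]
  squeeze: 20

```text
clock: 12.37
tcp_pos: [0.5235, 0.036, 0.0699]
orientation: [0.704, -0.066, 0.704, 0.066]
wrist_force: [0.2, -0.8, 0.1]
finger_gap: 0.0254
```

Emit:
drive_tool:
  plan:
    - [[0,0,0,0,0,0,0.4],[0,0,0,0,0,0,0.5],[0,0,0,0,0,0,0.5],[0,0,0,0,0,0,0.5],[0,0,0,0,0,0,0.5]]

```text
clock: 12.78
tcp_pos: [0.5231, 0.036, 0.0698]
orientation: [0.704, -0.066, 0.704, 0.066]
wrist_force: [0.6, -0.3, -0.9]
finger_gap: 0.0433
```

```bash
python3 -c "
from h import *
plan([.522,.0355,.0704],100.6)
for n in ('wrist','scene'):
  im=env.read_camera(n)[:,:,::-1].copy()
  a,f={'wrist':(im[100:400,170:470],2),'scene':(im[160:260,290:400],7)}[n]
  cv2.imwrite('pics/%s8.png'%n,cv2.resize(a,None,fx=f,fy=f,interpolation=cv2.INTER_CUBIC))
"
```

```text
clock 12.7833 tcp [0.5231 0.036  0.0698] ydir [-0.185  0.983  0.   ] xdir [ 0.e+00  1.e-04 -1.e+00]
shift cm (start axes) [-0.06 -0.03 -0.12] shift cm (end axes) [-0.06 -0.03 -0.12] turn [ 0.06  0.   -0.  ] gap 0.04326068256574288 F [ 0.56 -0.28 -0.91] q [-0.084  0.324 -0.357  0.891  0.    -0.271]
```

View pics/wrist8.png

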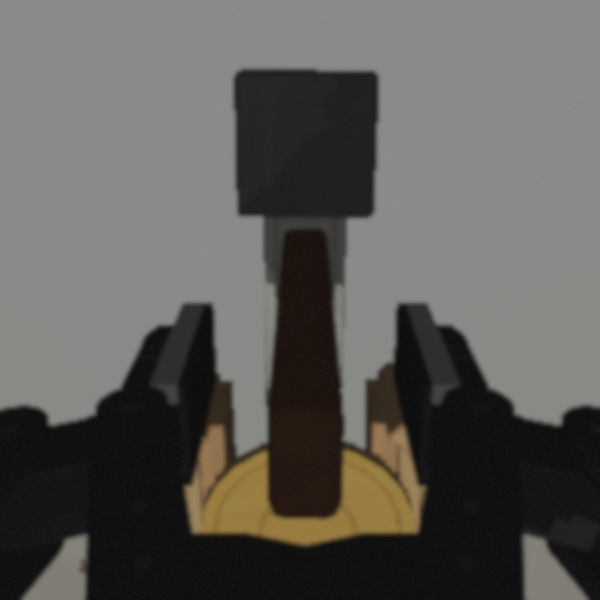

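View pics/scene8.png

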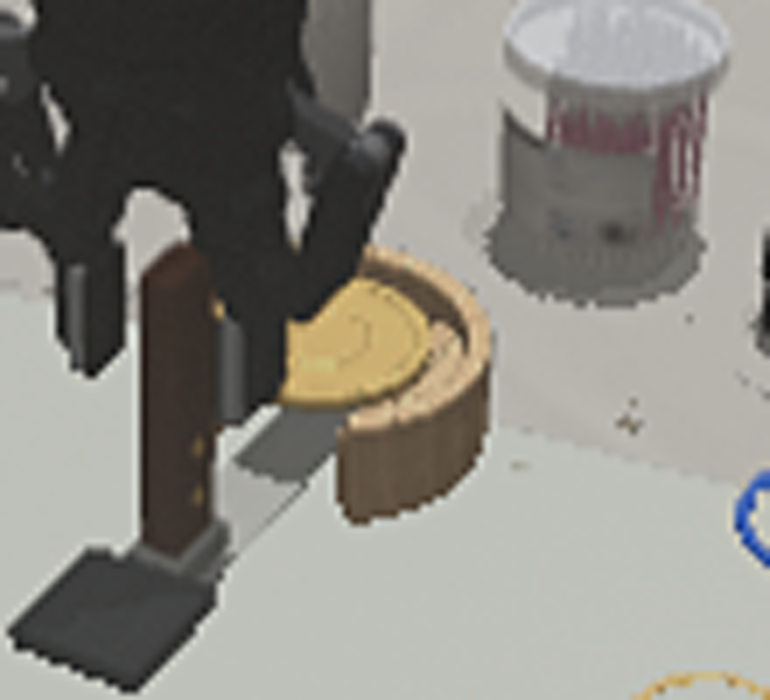

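Released: the handle stands free between the jaws, the medallion lies flat in the stand and the lifter is down. I'll retreat straight up, then back.

Emit:
drive_tool:
  plan:
    - [[-0.5,0,0,0,0,0,0.5],[-1.5,0,0,0,0,0,0.5],[-2.5,0,0,0,0,0,0.5],[-3.5,0,0,0,0,0,0.5],[-3.5,0,0,0,0,0,0.5]]

```text
clock: 13.3
tcp_pos: [0.5221, 0.0361, 0.1857]
orientation: [0.703, -0.066, 0.705, 0.066]
wrist_force: [0.6, -0.5, -0.3]
finger_gap: 0.0424
```

Emit:
drive_tool:
  plan:
    - [[-3.5,0,0,0,0,0,0.5],[-2,-3,0,0,0,0,0.5],[0,-4,0,0,0,0,0.5],[0,-4,0,0,0,0,0.5],[0,-4,0,0,0,0,0.5]]

```text
clock: 13.72
tcp_pos: [0.5514, -0.1127, 0.2413]
orientation: [0.705, -0.067, 0.703, 0.066]
wrist_force: [1.0, 0.9, -0.3]
finger_gap: 0.0423
```

Emit:
drive_tool:
  plan:
    - [[0,-4,0,0,0,0,0.5],[0,-3,0,0,0,0,0.5],[0,0,0,0,0,0,0.5],[0,0,0,0,0,0,0.5],[0,0,0,0,0,0,0.5]]

```text
clock: 14.13
tcp_pos: [0.5634, -0.1798, 0.2398]
orientation: [0.704, -0.065, 0.704, 0.066]
wrist_force: [-0.2, -0.1, -0.3]
finger_gap: 0.0426
```

```bash
python3 -c "
from h import *
plan([.522,.0355,.0704],100.6)
for n in ('top','scene'):
  im=env.read_camera(n)[:,:,::-1].copy()
  a,f={'top':(im[150:230,290:380],8),'scene':(im[160:260,290:400],7)}[n]
  cv2.imwrite('pics/%s9.png'%n,cv2.resize(a,None,fx=f,fy=f,interpolation=cv2.INTER_CUBIC))
"
```

```text
clock 14.1333 tcp [ 0.5634 -0.1798  0.2398] ydir [-0.185  0.983  0.001] xdir [-6.e-04  8.e-04 -1.e+00]
shift cm (start axes) [16.96 21.91 -0.09] shift cm (end axes) [16.94 21.92 -0.11] turn [ 0.04 -0.02 -0.05] gap 0.042598735099669015 F [-0.18 -0.09 -0.34] q [-0.445  0.344  0.111  1.338  0.    -0.631]
```

View pics/top9.png

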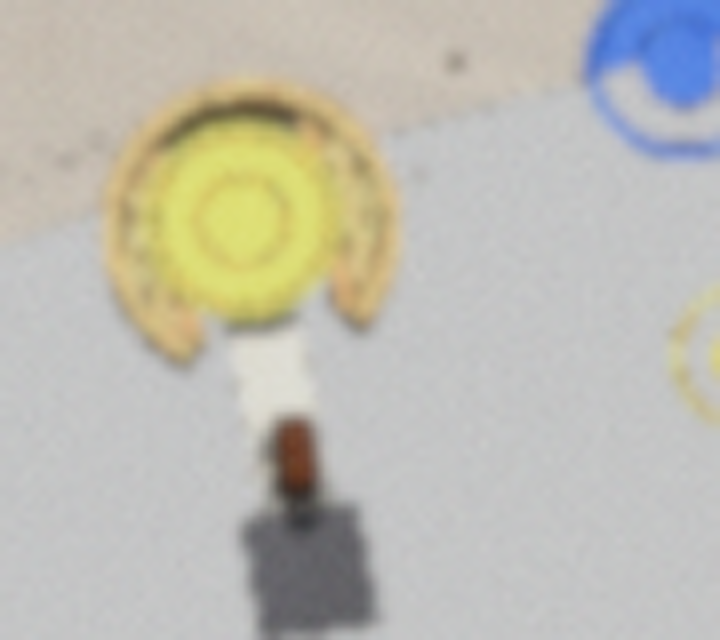

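View pics/scene9.png

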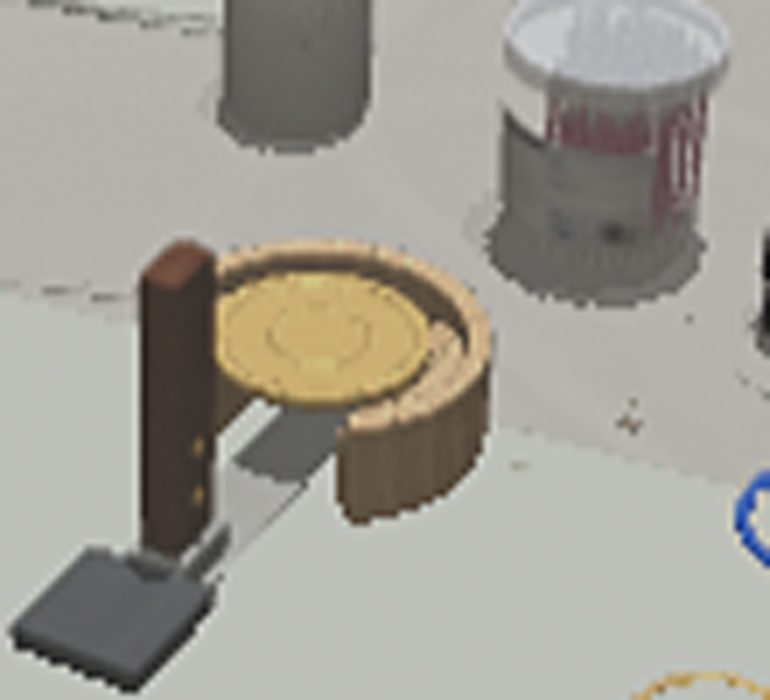

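```bash
python3 -c "
from h import *
print(unproj(cam('top'),(290+244.5/8-.5,150+222.5/8-.5),.035), unproj(cam('scene'),(290+321.5/7-.5,160+337.5/7-.5),.035))
print(env.hand_in())"
```

```text
[0.61195484 0.05438103 0.035     ] [0.61108709 0.05268541 0.035     ]
the job is handed in; nothing more can be done
None
```

I gripped the lifter by its handle and carried the medallion level to the horseshoe stand. I lowered the blade through the slot until the medallion lay on the ledges and the lifter stood on the table. Then I opened the gripper, moved clear and handed in at about 14 s.

- **Medallion position:** The two final camera measurements put its centre about 3 mm (top camera) and 1 mm (scene camera) from my estimate of the seat centre, against the 14 mm allowed. The cameras disagree by about 2 mm, which is their calibration error. In the images the medallion looks flat.
- **Lifter:** In the images it stands upright on the table with the handle free.
- **Arm:** It is clear of everything, and the wrist force reads near zero.
- **Not verified:** I did not measure the medallion's tilt or underside height directly. They follow from its lying flat on the ledges in the images. The hand-in gave no verdict.

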